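Load the serving dish and offer it, turned, with the fruit in the middle

ROBOT

A 6-joint arm with a two-finger parallel gripper is mounted at the origin on the work surface. World frame = base frame: x ahead of the robot, y to its left, z up, the work surface at z = 0. Lengths are in m, angles in degrees, forces in N, time in s.
With the tool pointing down it reaches from about 0.325 to 0.875 m from the base axis. Payload 4.4 kg.
Tool frame: the origin (TCP) lies at the very end of the fingers, on their centre line; the grasp point (between the pads) lies 19 mm behind it; z points along the fingers, y is the direction in which the jaws open and shut (so a half turn about z gives the same grasp; the last joint's range is limited). The gripper opens to 85 mm and grips with 20 to 120 N. Pads are 22 mm wide; open, the fingers measure 114 mm over their backs; the gripper's body (76 mm by 85 mm) begins 54 mm behind the grasp point. The pads swing forward as they close: fully open they stand 13 mm farther back than shut.
Start: joints at [-71.992, 11.837, 88.321, -0, 79.842, -8.623], TCP at [0.258, -0.514, 0.231] pointing down, gripper open.
Joint ranges: [-156.59, 156.59], [-49.26, 127.26], [12.9, 141.05], [-63.56, 243.56], [4.71, 150.69], [-161.64, 161.64]. Speed limits (degrees/s): [159.86, 159.86, 180, 180, 180, 180].

INTERFACE

Orientations are given as a 3x3 rotation matrix whose columns are the frame's x, y, z axes.
In Python, from workcell import robot, solver, camera, camera_model, job gives the robot as it stands. Calls block until the motion is done:
- robot.goto(position, orientation): joint-space move of the TCP to a pose.
- robot.move_l(position, rotation=None, rate=0.15, threshold=None): straight line of the TCP; rotation=None keeps the orientation; rate is the mean speed in m/s. With threshold (N) it stops when the force on the tool has changed by that much, and returns True; else False.
- robot.move_j(angles): joint-space move.
- robot.move_gripper(opening, effort=None): opening from 0.0 (shut) to 1.0 (fully open); effort is the grip in N (None keeps the last); returns when the fingers have stopped.
- robot.pause(seconds).
- solver.inverse_kinematics(position, orientation): joint angles nearest the present ones, or None.
- robot.state(): the state.
- camera(name): name is "side" or "top" or "wrist"; returns (picture, depth): 480x640x3 uint8, red, green, blue; 480x640 float32, m along the optical axis (not along the pixel's ray), 0 where there is no reading.
- camera_model(name): a dict with "fovy" (degrees; the focal length in pixels is half the picture's height over the tangent of half this angle, whatever the lens; pixels are square), "cx", "cy" (the principal point, pixels), "D" ([k1, k2, p1, p2, k3] as OpenCV has them; the pictures are not rectified), "position" and "rotation" of the camera in the world. Camera axes: x right, y up, looking along -z (the intrinsics and any distortion apply to the point x, -y, -z); pixel columns grow to the right and rows downward; lengths in m; the calibration is good to about 2 mm. A picture is of the moment at which its call begins: read the wrist's pose just before it. camera_model takes no time and is no camera call; for the wrist camera it gives the pose at the moment of the call.
A pose or a line that the arm cannot do raises robot.MotionError and nothing moves.
- job.sign_off(): hands the job in, once; it reports no verdict.
The state is a dict: "time_s": time; "qpos": joint angles; "qvel": joint speeds; "tau": joint torques, N m; "tcp_pos": TCP position; "orientation": TCP orientation; "contact_force": force on the tool from outside, world axes, zero at the start; "wrist_torque": the same for the moment, N m; "grip_width": opening from 0.0 (shut) to 1.0 (fully open).
Only numpy, scipy, OpenCV 4.12 (cv2) and the standard library are available. Lean on these libraries where they do the work, as an engineer would, in place of code of your own. Each camera call takes 0.05 s, during which the arm holds its last target.

TASK

Take the clementine out of its egg cup and set it gently into the middle of the dish on the wooden riser. Then lift the dish straight up by one of its two handles, a good 4 cm clear of the riser, and only then turn it a quarter turn, level and with the clementine staying in the middle, so that its handles lie along the riser and the handle you hold is at the riser's end nearer to you, the free one offered to the person opposite. Finish while still holding the dish there, still, over the middle of the riser: do not put it down or let go, do not drop anything, and leave the spice jar, pepper mill and mug where they stand.

Things in the scene. Friction and masses are not known exactly. Their poses are not given: they have to be found in the camera images.
- riser: Oblong wooden riser like a little bench, fixed to the table, 200 mm long (its x), 64 mm wide (its y), 60 mm high. Origin: centre of its underside, on the table. Its +x points roughly away from the robot (within about 20 degrees); its end at -x is the one nearer to the robot.
- dish: Loose steel dish, 176 mm wide, 24 mm high, 0.2 to 0.33 kg, two black stub handles along its x. Starts crosswise on the riser's middle: its x roughly along the riser's +y, handles overhanging. Origin: centre of its underside, z up. Inside is a shallow cone: 6 mm high at the centre, 11.5 at radius 42, 24 at the rim. A firm grip (50 N) on one handle carries it level.
- dish_handle_a (a point): Middle of the handle on the dish's +x side, 112 mm from the dish's axis, 18 mm above its underside. Each handle is a black bar 56 mm long outwards (radius 84 to 140 mm), 16 mm wide, 20 mm high (8 to 28 mm above the dish's underside), free at its sides and below; grip it across its width from above.
- dish_handle_b (a point): The same for the other handle, on the dish's -x side.
- clementine: Loose clementine, a ball of 48 mm diameter, about 70 g. Origin at its centre. It starts sitting on the egg cup, its centre 48 mm above the table; at rest in the middle of the dish its centre is 30 mm above the dish's underside (90 mm above the table while the dish is on the riser).
- egg_cup: Loose white egg cup that carries the clementine: foot 54 mm across, cup 40 mm across, 30 mm high. Origin: centre of its underside. It stands to the left or to the right of the riser.
- spice_jar: Bystander: amber glass spice jar, 42 mm across, 85 mm high, standing on the other side of the riser from the egg cup. Origin: centre of its underside.
- pepper_mill: Bystander: dark wooden pepper mill, 54 mm across, 152 mm high, beside the far end of the riser. Origin: centre of its underside.
- mug: Bystander: blue mug, 80 mm across, 90 mm high, beside the far end of the riser. Origin: centre of its underside.
Mind the look-alikes: they are no part of the job. What is meant by the clementine is not purple, and is the larger of those in its own colour.

How it is judged (in metres and radians):
On the way, in this order (a step that is already met when the one before it is completed fails the run):
1. the clementine lies still and released in the middle of the dish, the dish resting on the riser (horizontal distance between clementine and dish below 0.025 m and z of clementine in the frame of dish below 0.04 m and contact force between clementine and dish above 0.1 N and contact force between clementine and the fingers below 0.05 N and contact force between dish and riser above 0.5 N and linear speed of clementine below 0.05 m/s), for 0.3 s.
2. the dish is lifted clear of the riser, level, still crosswise, the clementine in its middle (z of dish in the frame of riser above 0.085 m and angle between the x axis of dish and the x axis of riser, either way round above 1.1 rad and angle between dish's own z axis and vertical below 0.15 rad and horizontal distance between clementine and dish below 0.03 m and contact force between dish and riser below 0.01 N), for 0.1 s.
At the end, for the whole second after the job is handed in: Dish held still and level (7 deg) in the fingers, 30 to 230 mm above the riser top, centre within 50 mm of the riser's middle, handles within 10 deg of its length, gripper at its near end; clementine still, within 22 mm of the dish centre, untouched (z of dish in the frame of riser between 0.09 and 0.29 m and horizontal distance between dish and riser below 0.05 m and angle between the x axis of dish and the x axis of riser, either way round below 0.17 rad and angle between dish's own z axis and vertical below 0.12 rad and x of the grasp point in the frame of riser below -0.05 m and contact force between dish and the fingers above 2 N and contact force between dish and riser below 0.01 N and contact force between clementine and the fingers below 0.05 N and contact force between clementine and dish above 0.1 N and horizontal distance between clementine and dish below 0.022 m and z of clementine in the frame of dish below 0.04 m and linear speed of each of dish, clementine below 0.03 m/s and angular speed of dish below 0.15 rad/s); the arm keeps its last pose, push and grip.
It fails at once if the clementine rolls more than 35 mm from the dish's centre while the dish is off the riser (z of dish in the frame of riser above 0.075 m and horizontal distance between clementine and dish above 0.035 m).
It fails at once if the dish tilts more than 15 degrees while off the riser (z of dish in the frame of riser above 0.075 m and angle between dish's own z axis and vertical above 0.26 rad).
It fails at once if the dish or the clementine falls to the table (height (world z) of dish below 0.045 m or height (world z) of clementine below 0.032 m).
It fails at once if the clementine is dropped or thrown rather than set down (free of the fingers it moves faster than 0.7 m/s) (contact force between clementine and the fingers below 0.01 N and linear speed of clementine above 0.7 m/s).
It fails at once if the spice jar, pepper mill or mug is moved more than 30 mm or tipped (distance of any of spice_jar, pepper_mill, mug from where it was at the start of the episode above 0.03 m or angle between any of spice_jar, pepper_mill, mug's own z axis and vertical above 0.3 rad).
It also fails if it takes over 72 s, if anything falls off the work surface, if the arm or the gripper's body presses on something with over 40 N, if the wrist force passes 120 N, or if a joint passes its speed limit or range.

## Working session

There is one attempt and no reset: what is moved stays moved. The work goes in short steps, each a Python script; the robot and the scene stay as the last script left them, time stands still between calls to the robot, and variables do not carry over. Pictures are saved under pics/ and viewed, and the job is handed in when it is done.

```bash
mkdir -p pics; ls
python3 - <<'E'
from workcell import robot, solver, camera, camera_model, job
import cv2,numpy as np
for n in ("side","top","wrist"):
    m=camera_model(n); print(n,{k:np.round(v,4).tolist() for k,v in m.items()})
    p,d=camera(n); cv2.imwrite(f"pics/{n}0.png",p[:,:,::-1]); np.savez(f"pics/{n}0.npz",p=p,d=d)
    print(d.min(),d.max())
print(robot.state()["time_s"],robot.state()["orientation"])
E
```

```text
pics
side {'fovy': 48.698, 'cx': 313.7152, 'cy': 243.1846, 'D': [0.0525, 0.0, 0.0, 0.0, 0.0], 'position': [0.2336, 0.7146, 0.8679], 'rotation': [[-0.8712, 0.3671, -0.3261], [-0.4906, -0.6253, 0.6069], [0.0188, 0.6887, 0.7248]]}
0.0 3.549629
top {'fovy': 54.2157, 'cx': 314.2829, 'cy': 237.9852, 'D': [-0.0786, 0.0, 0.0, 0.0, 0.0], 'position': [0.3906, 0.0572, 1.1393], 'rotation': [[0.0033, 0.985, -0.1728], [-0.9995, 0.0088, 0.0307], [0.0318, 0.1726, 0.9845]]}
0.0 2.1185527
wrist {'fovy': 59.9637, 'cx': 323.8295, 'cy': 239.1583, 'D': [-0.069, 0.0, 0.0, 0.0, 0.0], 'position': [0.3202, -0.4821, 0.3726], 'rotation': [[0.4489, 0.8589, 0.2465], [-0.8936, 0.4324, 0.1208], [-0.0029, -0.2745, 0.9616]]}
0.0 1.3449601
0.15 [[ 8.93917140e-01  4.48231908e-01 -5.50389907e-04]
 [ 4.48232148e-01 -8.93915458e-01  1.75948508e-03]
 [ 2.96655307e-04 -1.81953632e-03 -9.99998301e-01]]
```

View pics/top0.png

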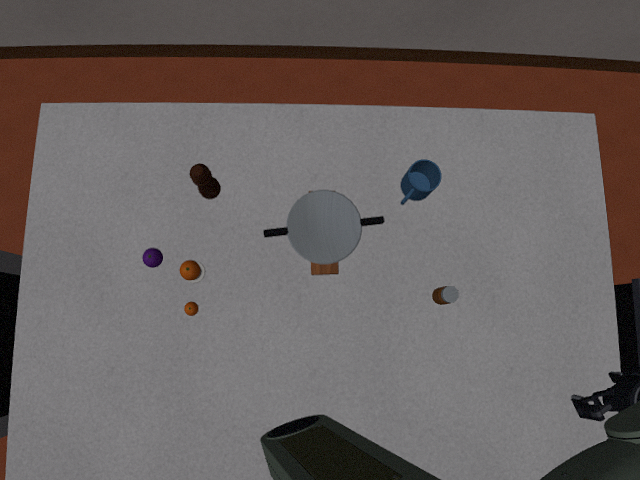

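View pics/side0.png

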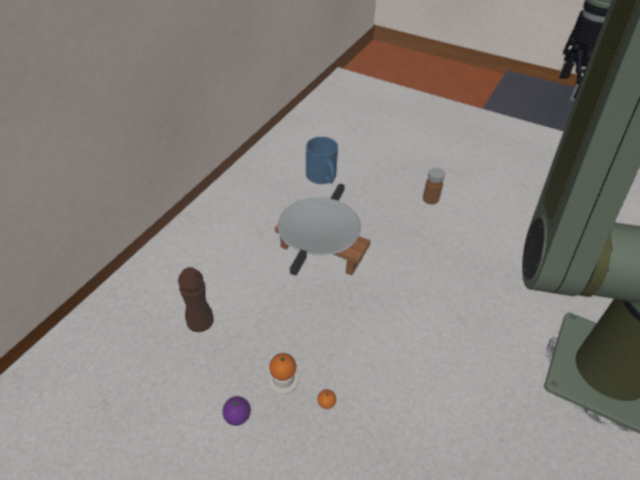

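View pics/wrist0.png

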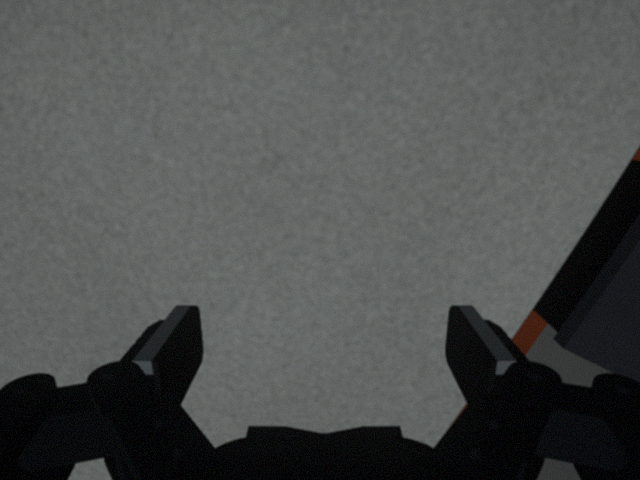

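Top view: the clementine on its cup is at (190,270). The decoys are a small orange at (191,308) and a purple ball at (152,258). The dish is at (325,226) with black handles at (276,233) and (372,221). The riser's near end is at (325,268), the mill base at about (210,188), the mug at (420,180) and the jar at (440,296). I'll measure these next.

```bash
cat > h.py <<'E'
import numpy as np,cv2
def K(m):
    f=240/np.tan(np.radians(m["fovy"])/2); return np.array([[f,0,m["cx"]],[0,f,m["cy"]],[0,0,1]])
def ray(m,uv):
    n=cv2.undistortPoints(np.float64(uv).reshape(-1,1,2),K(m),np.float64(m["D"])).reshape(-1,2)
    R=np.array(m["rotation"]); d=np.c_[n[:,0],-n[:,1],-np.ones(len(n))]@R.T
    return np.array(m["position"]),d
def onplane(m,uv,z):
    o,d=ray(m,uv); return o+d*((z-o[2])/d[:,2])[:,None]
def cloud(m,d,uv):
    uv=np.asarray(uv); o,r=ray(m,uv); dd=d[uv[:,1].astype(int),uv[:,0].astype(int)]
    return o+r*dd[:,None]
def tri(m1,p1,m2,p2):
    o1,d1=ray(m1,[p1]);o2,d2=ray(m2,[p2]);d1,d2=d1[0],d2[0]
    s=np.linalg.lstsq(np.c_[d1,-d2],o2-o1,rcond=None)[0]
    a,b=o1+d1*s[0],o2+d2*s[1]; return (a+b)/2,np.linalg.norm(a-b)
def blobs(mask,amin=30):
    cs,_=cv2.findContours(mask.astype(np.uint8),cv2.RETR_EXTERNAL,cv2.CHAIN_APPROX_NONE)
    return sorted([c for c in cs if cv2.contourArea(c)>amin],key=cv2.contourArea,reverse=True)
def cen(c):
    M=cv2.moments(c); return np.array([M["m10"]/M["m00"],M["m01"]/M["m00"]])
E
python3 - <<'E'
from workcell import camera_model
from h import *
np.set_printoptions(precision=4,suppress=True)
I={}
for n in("top","side"):
    z=np.load(f"pics/{n}0.npz"); p=z["p"];d=z["d"];m=camera_model(n)
    hsv=cv2.cvtColor(p,cv2.COLOR_RGB2HSV);H,S,V=[hsv[...,i].astype(int) for i in range(3)]
    print(n)
    for name,mk in dict(orange=(H>=6)&(H<=20)&(S>170)&(V>90),brown=(H<=15)&(S>90)&(S<=200)&(V>70),black=(V<40),blue=(H>95)&(H<120)&(S>80)&(V>60)).items():
        for c in blobs(mk,25)[:14]:
            x,y,w,h=cv2.boundingRect(c)
            if name in("brown","black") and not(170<x<470 and 150<y<320): continue
            ys,xs=np.nonzero(mk[y:y+h,x:x+w]); P=cloud(m,d,np.c_[xs+x,ys+y])
            print(name,cen(c).round(1),(x,y,w,h),cv2.contourArea(c),"rect",cv2.minAreaRect(c)[1:], "med",np.median(P,0),"zmax",np.percentile(P[:,2],98))
z=np.load("pics/top0.npz");d=z["d"];m=camera_model("top")
g=np.mgrid[150:330,120:480];uv=np.c_[g[1].ravel(),g[0].ravel()]
P=cloud(m,d,uv);print("table z",np.median(P[:,2]))
for lo,hi in((.05,.07),(.075,.095)):
    s=(P[:,2]>lo)&(P[:,2]<hi);im=np.zeros((480,640),np.uint8);im[uv[s,1],uv[s,0]]=1
    for c in blobs(im,30): print(lo,cen(c),cv2.boundingRect(c),onplane(m,[cen(c)],.084))
E
```

```text
top
orange [186.7 269.8] (180, 261, 14, 19) 174.0 rect ((14.849241256713867, 14.849242210388184), 45.0) med [0.5013 0.3162 0.0674] zmax 0.07440994022981974
orange [189.  308.4] (185, 303, 10, 12) 75.0 rect ((10.60660171508789, 9.192388534545898), 45.0) med [0.4152 0.3154 0.0303] zmax 0.03670835635994806
brown [323.6 268.4] (311, 262, 27, 13) 229.5 rect ((12.0, 26.0), 90.0) med [0.5095 0.0029 0.0593] zmax 0.06313813005020098
black [206.7 183. ] (190, 164, 30, 34) 487.5 rect ((37.657981872558594, 20.247875213623047), 57.528804779052734) med [0.6996 0.273  0.0998] zmax 0.15016541073478937
black [275.3 231.9] (264, 228, 24, 9) 127.5 rect ((6.625892162322998, 23.190624237060547), 83.6598129272461) med [0.5886 0.114  0.0867] zmax 0.09190087559245044
black [371.6 220.8] (360, 217, 24, 9) 121.0 rect ((6.515460968017578, 22.859329223632812), 83.6598129272461) med [ 0.6168 -0.1078  0.0863] zmax 0.09014905710870676
blue [421.3 177.3] (401, 160, 40, 43) 947.0 rect ((33.08922576904297, 46.613792419433594), 66.80140686035156) med [ 0.7336 -0.2451  0.0355] zmax 0.0913194211086941
side
orange [281.8
[... 982 characters left out ...]
0.0606] zmax 0.08934140649695137
table z -0.0002568791027850459
0.05 [324.3354 227.0317] (306, 208, 39, 38) [[0.6016 0.0012 0.084 ]]
0.05 [189.2737 269.4479] (180, 260, 20, 20) [[0.5013 0.3059 0.084 ]]
0.05 [324.5354 267.9845] (311, 261, 28, 13) [[0.5071 0.0008 0.084 ]]
0.05 [429.1292 169.9173] (411, 163, 27, 24) [[ 0.7428 -0.2488  0.084 ]]
0.05 [440.8415 295.8333] (437, 286, 12, 18) [[ 0.4449 -0.264   0.084 ]]
0.05 [208.3532 187.8408] (198, 179, 17, 13) [[0.6919 0.271  0.084 ]]
0.075 [323.6042 226.4691] (264, 190, 121, 74) [[0.6029 0.0029 0.084 ]]
0.075 [423.3171 176.2908] (406, 159, 36, 38) [[ 0.7267 -0.234   0.084 ]]
0.075 [450.0322 293.8431] (442, 286, 17, 17) [[ 0.4494 -0.2855  0.084 ]]
```

Run:
```python
import cv2
p=cv2.imread("pics/top0.png");cv2.imwrite("pics/topz.png",cv2.resize(p[165:305,250:400],None,fx=5,fy=4.2,interpolation=cv2.INTER_CUBIC)[:590])
p=cv2.imread("pics/side0.png");cv2.imwrite("pics/sidez.png",cv2.resize(p[175:285,255:390],None,fx=5,fy=5,interpolation=cv2.INTER_CUBIC))
```

```text
(no output)
```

View pics/topz.png

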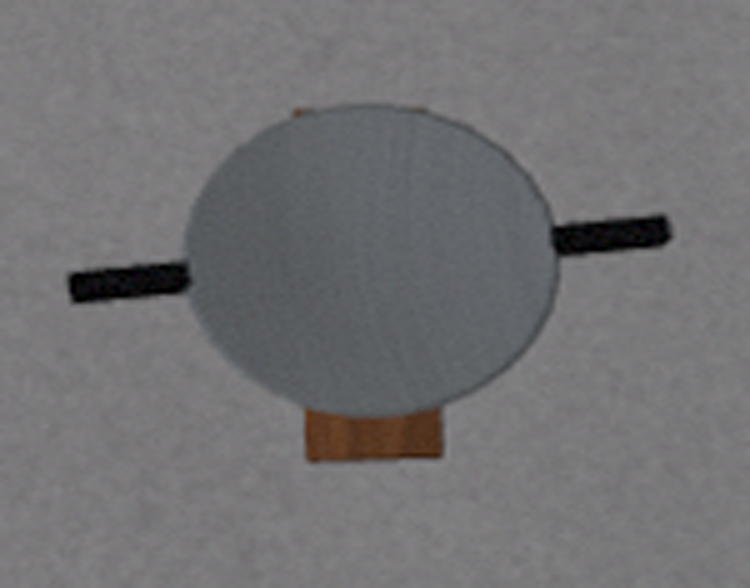

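View pics/sidez.png

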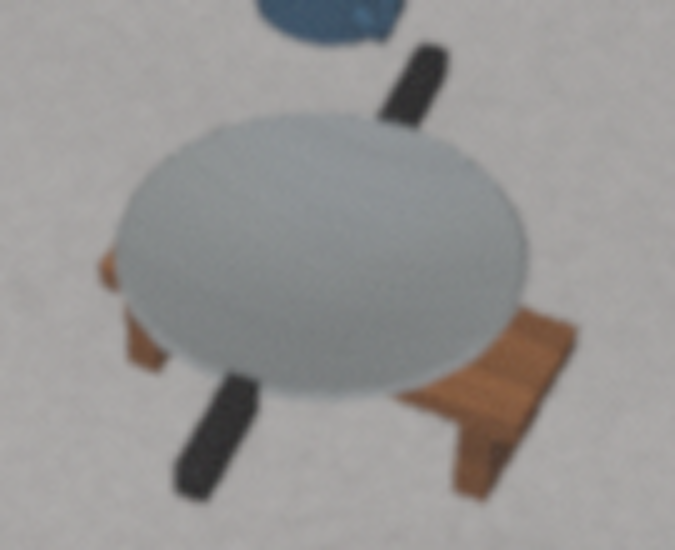

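Run:
```python
from workcell import camera_model
from h import *
np.set_printoptions(precision=4,suppress=True)
m=camera_model("top");s=camera_model("side")
z=lambda x,y:(250+(x+.5)/5-.5,165+(y+.5)/4.2-.5)
C=onplane(m,[z(307,460),z(443,456),z(293,110),z(428,109)],.06);print("riser top corners NL NR FL FR\n",C[:,:2])
w=C[1]-C[0];print("width",np.linalg.norm(w),"yaw from near edge",np.degrees(np.arctan2(w[0],-w[1]))*1)
for a,b in((0,2),(1,3)):
    l=C[b]-C[a];print("len",np.linalg.norm(l),"yaw",np.degrees(np.arctan2(l[1],l[0])))
print("centre",C.mean(0))
zs=lambda x,y:(255+(x+.5)/5-.5,175+(y+.5)/5-.5)
print("side near corner R,L",onplane(s,[zs(577,328),zs(505,438)],.06))
h=onplane(m,[(275.3,231.9),(371.6,220.8)],.087);print("handles",h,np.linalg.norm(h[0]-h[1]),h.mean(0))
hz=onplane(m,[z(70,290),z(670,228)],.087);print("tips",hz,np.linalg.norm(hz[0]-hz[1]),hz.mean(0))
d=onplane(m,[z(185,262),z(559,237)],.084);print("rim L/R",d)
print("handles side",onplane(s,[zs(217,437),zs(414,84)],.087))
# clementine
I=np.load("pics/top0.npz");J=np.load("pics/side0.npz")
cs=[]
for n,Q,mm,(x0,x1,y0,y1) in(("t",I,m,(165,215,250,290)),("s",J,s,(260,305,345,382))):
    hsv=cv2.cvtColor(Q["p"],cv2.COLOR_RGB2HSV);mk=(hsv[...,0]<25)&(hsv[...,1]>110);b=np.zeros_like(mk);b[y0:y1,x0:x1]=mk[y0:y1,x0:x1]
    c=blobs(b,20)[0];(cc,r)=cv2.minEnclosingCircle(c);print(n,cc,r,cv2.boundingRect(c));cs.append(cc);print(onplane(mm,[cc],.048))
print("tri",tri(m,cs[0],s,cs[1]))
```

```text
riser top corners NL NR FL FR
 [[ 0.4952  0.0308]
 [ 0.4978 -0.0321]
 [ 0.6939  0.0384]
 [ 0.6953 -0.0261]]
width 0.06297625031990506 yaw from near edge 2.3608620408238266
len 0.1988418015121308 yaw 2.1822146517744025
len 0.19759012745446553 yaw 1.7593916614763385
centre [0.5956 0.0027 0.06  ]
side near corner R,L [[ 0.4986 -0.0298  0.06  ]
 [ 0.4974  0.0415  0.06  ]]
handles [[ 0.5886  0.1133  0.087 ]
 [ 0.6167 -0.1078  0.087 ]] 0.22289799542811609 [0.6026 0.0028 0.087 ]
tips [[ 0.5842  0.1399  0.087 ]
 [ 0.6215 -0.1358  0.087 ]] 0.2781907314244675 [0.6029 0.002  0.087 ]
rim L/R [[ 0.6008  0.0878  0.084 ]
 [ 0.6165 -0.0845  0.084 ]]
handles side [[ 0.5866  0.1208  0.087 ]
 [ 0.6177 -0.1055  0.087 ]]
t (189.77499389648438, 270.0) 10.225106239318848 (180, 261, 21, 19)
[[0.5038 0.3132 0.048 ]]
s (282.1365966796875, 366.365966796875) 13.277581214904785 (270, 354, 26, 26)
[[0.5048 0.3137 0.048 ]]
tri (array([0.5044, 0.3134, 0.0476]), np.float64(0.0011021298911963436))
```

Both views agree: the clementine triangulates to (0.504, 0.313, 0.048), with a 1 mm gap between the rays. The riser top measures 63 x 199 mm, centred at (0.596, 0.003), yaw 2°. The dish is at (0.603, 0.003), with handles 223 mm apart against 224 given, and its axis at 97°. Next I'll check IK for the plan and pick the clementine.

```bash
cat >> h.py <<'E'
def Rt(deg):
    t=np.radians(deg);y=np.array([np.cos(t),np.sin(t),0]);z=np.array([0,0,-1.]);return np.c_[np.cross(y,z),y,z]
E
python3 - <<'E'
from workcell import robot,solver,camera,camera_model
from h import *
np.set_printoptions(precision=3,suppress=True)
C=np.array([.603,.003]);
for off in(0,180):
    for a in np.linspace(97.2,182,5):
        t=np.radians(a);c=C+np.r_[np.cos(t),np.sin(t)]*.11
        print(off,a,solver.inverse_kinematics(np.r_[c,.12],Rt(a-90+off)))
for a in(-55,125): print(a,solver.inverse_kinematics([.504,.313,.036],Rt(a)))
q=[solver.inverse_kinematics([.504,.313,.036],Rt(a)) for a in(-55,125)]
a=-55 if q[0] is not None and abs(q[0][5])<abs(q[1][5]) else 125
R=Rt(a);print("use",a)
robot.move_gripper(0.9,30)
robot.goto([.504,.313,.20],R)
robot.move_l([.504,.313,.12],rate=.2)
m=camera_model("wrist");p,d=camera("wrist");cv2.imwrite("pics/w1.png",p[:,:,::-1])
h=cv2.cvtColor(p,cv2.COLOR_RGB2HSV)
for c in blobs((h[...,0]<25)&(h[...,1]>110),100)[:4]:
    cc,r=cv2.minEnclosingCircle(c);print(cc,r,onplane(m,[cc],.048))
print(robot.state()["time_s"],robot.state()["tcp_pos"],robot.state()["contact_force"])
E
```

```text
0 97.2 [ 2.512 21.073 90.509 -0.    68.418 -4.688]
0 118.4 [  1.408  16.651  96.456  -0.     66.893 -26.992]
0 139.6 [ -1.316  12.722 101.465  -0.     65.813 -50.916]
0 160.8 [ -5.426   9.997 104.777  -0.     65.226 -76.226]
0 182.0 [ -10.166    9.119  105.815   -0.      65.066 -102.166]
180 97.2 None
180 118.4 [  1.408  16.651  96.456  -0.     66.893 153.008]
180 139.6 [ -1.316  12.722 101.465  -0.     65.813 129.084]
180 160.8 [ -5.426   9.997 104.777  -0.     65.226 103.774]
180 182.0 [-10.166   9.119 105.815  -0.     65.066  77.834]
-55 [23.487 26.902 93.87  -0.    59.228 78.487]
125 [  23.487   26.902   93.87    -0.      59.228 -101.513]
use -55
(322.39434814453125, 252.60948181152344) 43.9683837890625 [[0.505 0.314 0.048]]
(246.3148193359375, 341.870361328125) 25.142004013061523 [[0.435 0.319 0.048]]
4.0333 [0.505 0.313 0.122] [0.87  0.314 0.986]
```

View pics/w1.png

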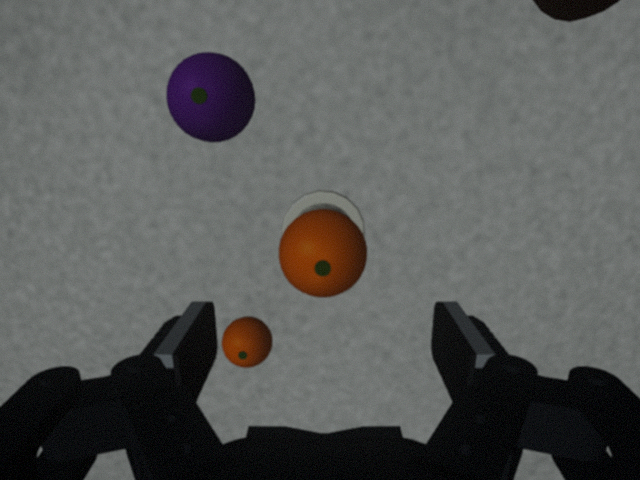

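The wrist view shows the clementine at (322,252), centred between the fingers, with the small orange at (246,342) and the purple ball at (210,97) clear of the jaws. It measures (0.505, 0.314), which agrees with the other cameras. Picking it now.

Run:
```python
from workcell import robot,solver,camera,camera_model
from h import *
np.set_printoptions(precision=4,suppress=True)
robot.move_l([.5048,.3135,.030],rate=.08)
s=robot.state();print(s["tcp_pos"],s["contact_force"])
robot.move_gripper(0.0,25)
s=robot.state();print("grip",s["grip_width"],s["grip_width"]*.085,s["tcp_pos"],s["contact_force"])
robot.move_l([.5048,.3135,.20],rate=.12)
s=robot.state();print("up",s["grip_width"],s["tcp_pos"],s["contact_force"],s["time_s"])
p,d=camera("wrist");cv2.imwrite("pics/w2.png",p[:,:,::-1])
m=camera_model("side");p,d=camera("side");cv2.imwrite("pics/s2.png",p[:,:,::-1])
```

```text
[0.5055 0.3138 0.0308] [-0.5702  0.5857  0.085 ]
grip 0.5498800227415924 0.04673980193303536 [0.5052 0.3138 0.0308] [-0.532   0.0952  4.1636]
up 0.5438133788886462 [0.5042 0.3132 0.1988] [-0.2194  0.2341 -0.6343] 7.25
```

View pics/w2.png

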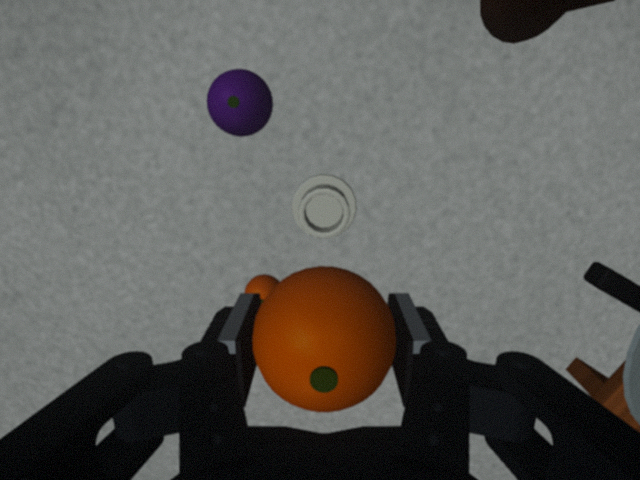

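View pics/s2.png

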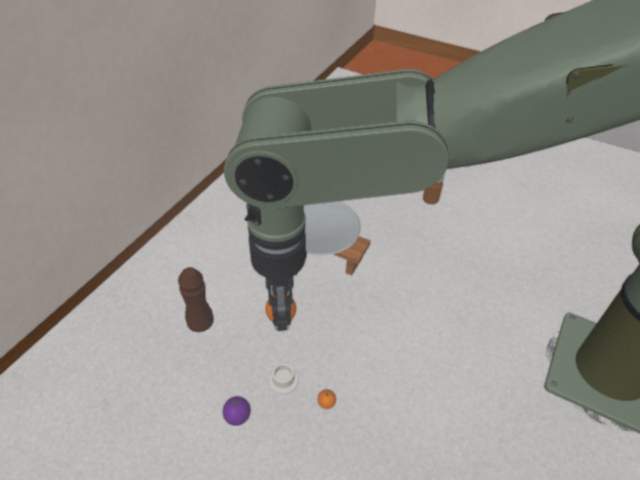

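The wrist view shows the ball gripped between the pads at (324,340), with the empty cup left standing at (324,207). Next I'll set it in the dish.

Run:
```python
from workcell import robot,solver,camera,camera_model
from h import *
np.set_printoptions(precision=4,suppress=True)
m=camera_model("wrist");o,r=ray(m,[(324,340)]);st=robot.state()
D=24*K(m)[0,0]/72;print("ball rel tcp",(o+r[0]*D/np.linalg.norm(r[0])*1.0)-np.array(st["tcp_pos"]))
R=Rt(-55)
robot.goto([.603,.003,.17],R)
robot.move_l([.603,.003,.085],rate=.10)
robot.pause(.2)
print(robot.state()["tcp_pos"],robot.state()["contact_force"])
hit=robot.move_l([.603,.003,.068],rate=.02,threshold=1.5)
s=robot.state();print(hit,s["tcp_pos"],s["contact_force"],s["time_s"])
```

```text
ball rel tcp [ -56.3045  -39.3749 -120.265 ]
[0.6037 0.0029 0.0859] [-0.1197  0.5848 -1.2061]
True [0.603  0.0031 0.0728] [-0.3077  0.3096  4.6291] 10.4083
```

Contact came at TCP z 0.0728, so the ball centre is at about 0.090, as expected. Releasing.

Run:
```python
from workcell import robot,solver,camera,camera_model
from h import *
np.set_printoptions(precision=4,suppress=True)
robot.move_gripper(0.62);robot.move_gripper(0.8)
robot.move_l([.603,.003,.16],rate=.08)
C=np.array([.603,.003]);a=97.2;t=np.radians(a);c=C+np.r_[np.cos(t),np.sin(t)]*.110
robot.move_gripper(0.6)
robot.goto(np.r_[c,.20],Rt(a-90))
s=robot.state();print(s["tcp_pos"],s["contact_force"],s["time_s"])
m=camera_model("wrist");p,d=camera("wrist");cv2.imwrite("pics/w3.png",p[:,:,::-1]);np.savez("pics/w3.npz",p=p,d=d)
h=cv2.cvtColor(p,cv2.COLOR_RGB2HSV)
for b in blobs((h[...,0]<25)&(h[...,1]>150),300)[:3]:
    cc,r=cv2.minEnclosingCircle(b);print("ball?",cc,r,onplane(m,[cc],.090))
```

```text
[0.5892 0.1119 0.1998] [ 0.1792 -0.9903 -0.1445] 13.3667
ball? (327.1180725097656, 386.1942443847656) 34.315574645996094 [[0.6054 0.0029 0.09  ]]
ball? (208.57215881347656, 318.73712158203125) 29.153888702392578 [[0.5197 0.045  0.09  ]]
```

View pics/w3.png

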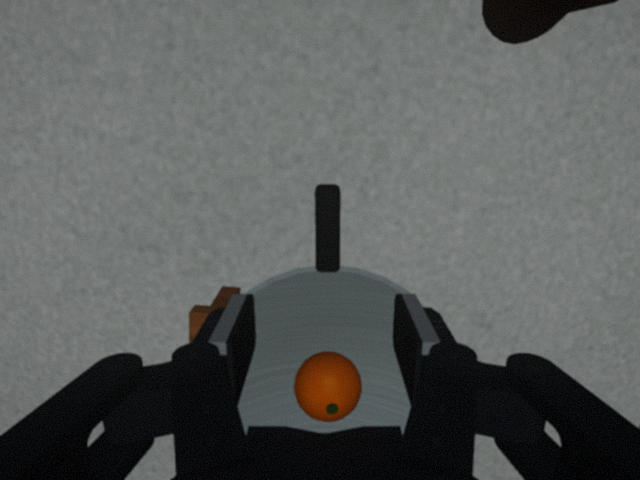

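The ball sits in the dish at (327,386). The handle lies straight along the tool axis, from (328,184) to (328,270). I'll measure it and grip it.

Run:
```python
from workcell import robot,solver,camera,camera_model
from h import *
np.set_printoptions(precision=4,suppress=True)
m=camera_model("wrist")
P=onplane(m,[(327.5,186),(327.5,270),(317,228),(339,228)],.088);print(P,np.linalg.norm(P[0]-P[1]),np.linalg.norm(P[2]-P[3]))
v=(P[0]-P[1])[:2];a=np.degrees(np.arctan2(v[1],v[0]));mid=(P[0]+P[1])[:2]/2;print("axis",a,"mid",mid)
C=np.array([.603,.003]);print("dish centre from handle",mid-.112*v/np.linalg.norm(v))
if abs(a-97.2)>5: raise SystemExit
a=(a+97.2)/2;u=v/np.linalg.norm(v);c=mid-u*.002
np.save("pics/grasp.npy",np.r_[c,a])
robot.move_l(np.r_[c,.11],rotation=Rt(a-90),rate=.1)
hit=robot.move_l(np.r_[c,.058],rate=.06,threshold=5)
s=robot.state();print(hit,s["tcp_pos"],s["contact_force"])
if not hit:
    robot.move_gripper(0.0,70)
    robot.pause(.3)
    s=robot.state();print("grip",s["grip_width"]*.085,s["tcp_pos"],s["contact_force"],s["wrist_torque"],s["time_s"])
for n in("side","top"):
    p,d=camera(n);cv2.imwrite(f"pics/{n}4.png",p[:,:,::-1])
```

```text
[[0.5876 0.143  0.088 ]
 [0.5945 0.0888 0.088 ]
 [0.5844 0.1158 0.088 ]
 [0.5982 0.1176 0.088 ]] 0.05469423237060417 0.01386012843711252
axis 97.28813921154452 mid [0.5911 0.1159]
dish centre from handle [0.6053 0.0048]
False [0.5918 0.114  0.0585] [0.4347 0.8918 0.8417]
grip 0.014794354200422244 [0.5916 0.114  0.0584] [-0.5482  0.8602  2.2927] [-0.0987  0.1083 -0.1357] 16.1917
```

View pics/side4.png

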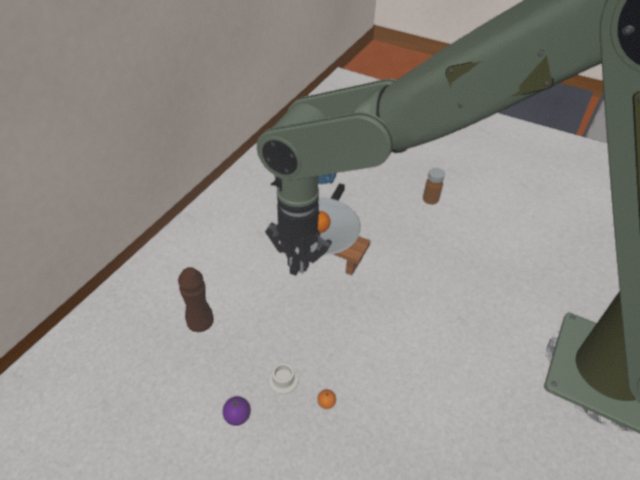

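The handle is gripped at about 15 mm width. I'll lift 12 mm first and check that it's level.

```bash
cat > lev.py <<'E'
from workcell import robot,camera,camera_model
from h import *
np.set_printoptions(precision=4,suppress=True)
def look(tag):
    m=camera_model("top");p,d=camera("top");cv2.imwrite(f"pics/top{tag}.png",p[:,:,::-1]);np.savez(f"pics/top{tag}.npz",p=p,d=d)
    h=cv2.cvtColor(p,cv2.COLOR_RGB2HSV)
    for b in blobs((h[...,0]<25)&(h[...,1]>150),60)[:6]:
        cc,r=cv2.minEnclosingCircle(b)
        P=cloud(m,d,np.round([cc]).astype(int))[0]
        if 240<cc[0]<420: print("orange",np.round(cc,1),round(r,1),"top pt",P)
    s=robot.state();print(tag,s["grip_width"]*.085,s["tcp_pos"],s["contact_force"],s["wrist_torque"],s["time_s"])
    return p,d,m
E
python3 - <<'E'
from lev import *
c=np.load("pics/grasp.npy")[:2]
robot.move_l(np.r_[c,.070],rate=.03);robot.pause(.3)
p,d,m=look("5")
p,d=camera("wrist");cv2.imwrite("pics/w5.png",p[:,:,::-1])
p,d=camera("side");cv2.imwrite("pics/side5.png",cv2.resize(p[150:310,230:420,::-1],None,fx=4,fy=3.7))
E
```

```text
orange [319.5 163. ] 339.2 top pt [0.7843 0.0077 0.0006]
orange [324.1 224.3] 10.1 top pt [0.6012 0.0039 0.1202]
orange [324. 267.] 13.9 top pt [0.5121 0.0007 0.0591]
5 0.014897323530689075 [0.5912 0.1139 0.0698] [-0.14   -0.1948 -2.4455] [0.3809 0.0452 0.0387] 17.1917
```

View pics/top5.png

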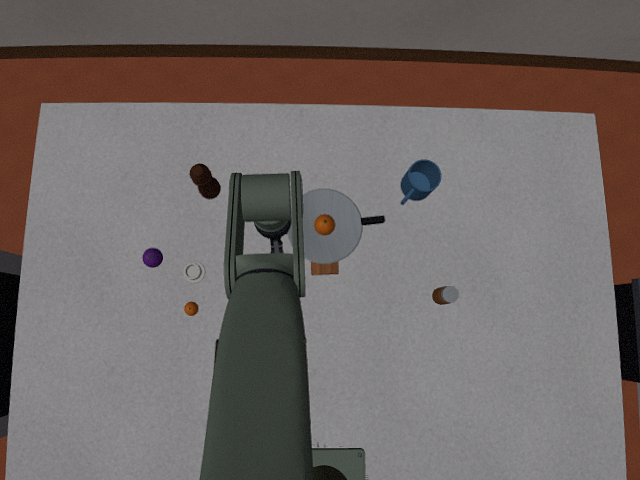

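View pics/side5.png

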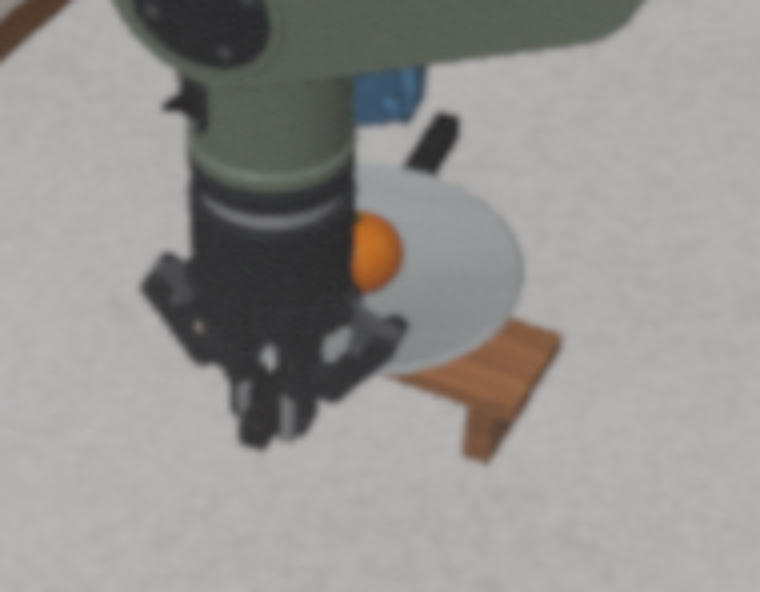

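View pics/w5.png

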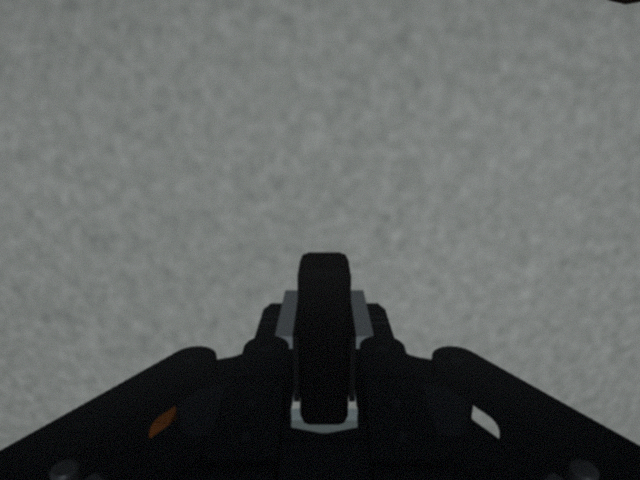

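```bash
cat >> lev.py <<'E'
def handle_far(p,d,m,box):
    # tilt from depth: black far handle's top surface, versus height expected when level
    x0,x1,y0,y1=box;h=p.max(2)<45;b=np.zeros_like(h);b[y0:y1,x0:x1]=h[y0:y1,x0:x1]
    ys,xs=np.nonzero(b);P=cloud(m,d,np.c_[xs,ys]);k=cen(blobs(b,20)[0])
    print("far handle px",k,"med",np.median(P,0),"n",len(P));return np.median(P,0)
def steel(p,d,m,c,r=.088):
    g=np.mgrid[120:330,230:430];uv=np.c_[g[1].ravel(),g[0].ravel()];P=cloud(m,d,uv)
    hsv=cv2.cvtColor(p,cv2.COLOR_RGB2HSV);S=hsv[uv[:,1],uv[:,0],1];V=hsv[uv[:,1],uv[:,0],2]
    rr=np.hypot(P[:,0]-c[0],P[:,1]-c[1])
    k=(rr<r-.006)&(rr>.03)&(S<60)&(V>60)&(P[:,2]>.06)&(P[:,2]<.25)
    rr=rr[k];P=P[k];z=P[:,2]-np.interp(rr,[0,.042,.088],[.006,.0115,.024])
    A=np.c_[P[:,0]-c[0],P[:,1]-c[1],np.ones(len(P))]
    for _ in range(4):
        s=np.linalg.lstsq(A,z,rcond=None)[0];e=z-A@s;q=abs(e)<max(.002,2*np.median(abs(e)));A,z=A[q],z[q]
    print("dish base z",s[2],"tilt x,y deg",np.degrees(np.arctan(s[:2])),"n",len(z),"res",np.std(z-A@s))
E
python3 - <<'E'
from lev import *
m=camera_model("top")
for t in("0","5"):
    z=np.load(f"pics/top{t}.npz");handle_far(z["p"],z["d"],m,(355,395,205,235));steel(z["p"],z["d"],m,(.604,.0035))
E
```

```text
far handle px [371.7564 220.7189] med [ 0.6168 -0.1086  0.0863] n 152
dish base z 0.05988225617400432 tilt x,y deg [-0.567   0.4848] n 2284 res 0.0010792173631341653
far handle px [372.1507 220.0027] med [ 0.6166 -0.1073  0.096 ] n 153
dish base z 0.0702496468704966 tilt x,y deg [-0.4249  0.9167] n 1926 res 0.0010521974516732422
```

It came up 10 mm with a tilt change of only 0.4°, so it's level. Lift on, check, then turn in slow arcs.

Run:
```python
from lev import *
c=np.load("pics/grasp.npy");a0=c[2];c=c[:2]
robot.move_l(np.r_[c,.120],rate=.04);robot.pause(.4)
p,d,m=look("6");handle_far(p,d,m,(355,400,200,235));steel(p,d,m,(.604,.0035))
```

```text
orange [319.5 162.5] 339.4 top pt [ 0.7878  0.0076 -0.0019]
orange [325.2 219.6] 10.5 top pt [0.5985 0.0046 0.175 ]
orange [324. 266.] 14.8 top pt [0.514  0.0009 0.0626]
6 0.014724616779033564 [0.5913 0.1139 0.12  ] [-0.1275  0.1634 -2.878 ] [0.2994 0.0337 0.0265] 19.1417
far handle px [375.8161 215.1435] med [ 0.6168 -0.1078  0.1463] n 170
dish base z 0.12028683811431037 tilt x,y deg [-0.3232  0.6359] n 2215 res 0.0010398340973371166
```

Run:
```python
from lev import *
c=np.load("pics/grasp.npy");a0=c[2];c=c[:2]
u=lambda a:np.r_[np.cos(np.radians(a)),np.sin(np.radians(a))]
D0=c-.110*u(a0);D1=np.array([.596,.003]);print(D0)
N=4;a1=182.1
for i in range(1,N+1):
    f=i/N;a=a0+f*(a1-a0);D=D0+f*(D1-D0)
    robot.move_l(np.r_[D+.110*u(a),.120],rotation=Rt(a-90),rate=.03)
    s=robot.state();print(round(a,1),s["tcp_pos"],s["grip_width"]*.085,s["contact_force"],s["time_s"])
robot.pause(.6)
p,d,m=look("7");steel(p,d,m,D1)
p,d=camera("side");cv2.imwrite("pics/side7.png",p[:,:,::-1])
```

```text
[0.6052 0.0048]
118.5 [0.5506 0.1011 0.12  ] 0.015081749226671139 [ 0.3855 -0.1107 -3.0941] 20.7167
139.7 [0.5169 0.0751 0.12  ] 0.015091863789751131 [ 1.0376 -0.4068 -3.2754] 22.2833
160.9 [0.4944 0.0396 0.12  ] 0.014802927677937377 [-0.6759  0.8268 -2.5424] 23.8333
182.1 [ 0.4861 -0.0009  0.12  ] 0.014926941024773913 [ 0.3464 -0.2909 -4.4466] 25.3583
orange [319.5 162.5] 339.4 top pt [0.7866 0.0078 0.0016]
orange [325.4 222.8] 10.5 top pt [0.5924 0.0045 0.1731]
7 0.014675464392480629 [ 0.4861 -0.001   0.12  ] [ 0.3863 -0.1173 -2.6067] [ 0.0313  0.29   -0.0217] 26.0083
dish base z 0.12039439070964125 tilt x,y deg [-0.8124  0.389 ] n 1644 res 0.0010617806759244514
```

View pics/top7.png

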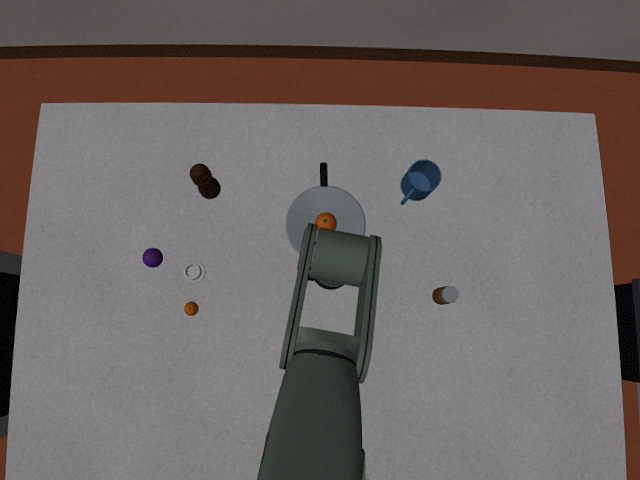

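View pics/side7.png

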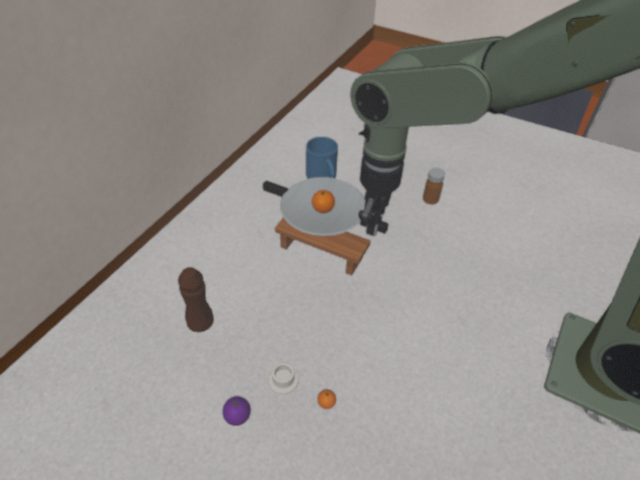

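The dish is lengthwise over the riser, with the far handle at (323,174) in the top view and the ball in the middle at (325,222). Final numbers before handing in.

Run:
```python
from lev import *
from workcell import job
m=camera_model("top");s=camera_model("side")
def run():
    p,d=camera("top");hh=handle_far(p,d,m,(310,335,158,187))
    P=onplane(m,[cen(blobs(np.pad((p.max(2)<45)[158:187,310:335],((158,293),(310,305))),20)[0])],.148)[0]
    t=np.array(robot.state()["tcp_pos"])
    u=(P-t)[:2];print("dist grip-handle",np.linalg.norm(u),"axis yaw",np.degrees(np.arctan2(u[1],u[0])),"dish centre",t[:2]+.11*u/np.linalg.norm(u))
    q,_=camera("side");h=cv2.cvtColor(q,cv2.COLOR_RGB2HSV);mk=(h[...,0]<25)&(h[...,1]>150);mk[:180]=0;mk[217:]=0;mk[:,:305]=0;mk[:,342:]=0
    cs,r=cv2.minEnclosingCircle(blobs(mk,20)[0]);print("ball side",cs,r,onplane(s,[cs],.150))
run();robot.pause(.5);run()
st=robot.state();print(np.abs(st["qvel"]).max(),st["grip_width"]*.085,st["time_s"])
```

```text
far handle px [323.1525 173.6464] med [0.7092 0.0074 0.1466] n 151
dist grip-handle 0.22289689171848986 axis yaw 2.1037346348386783 dish centre [0.596 0.003]
ball side (322.875, 200.875) 10.64346694946289 [[0.5986 0.0014 0.15  ]]
far handle px [323.1525 173.6464] med [0.7093 0.0074 0.1467] n 151
dist grip-handle 0.2228768012783007 axis yaw 2.1083827095054146 dish centre [0.596 0.003]
ball side (322.8999938964844, 200.89999389648438) 10.640589714050293 [[0.5985 0.0014 0.15  ]]
0.1717219249983384 0.01500824375417646 26.7583
```

All the checks agree, so I'm handing in.

Run:
```python
from workcell import job
print(job.sign_off())
```

```text
the job is handed in; nothing more can be done
None
```

I handed the job in at about 27 s of the 72 s allowed. The arm is still holding the dish over the middle of the riser with the clementine in it. No verdict was reported.

- **What I did:** I took the clementine out of its egg cup and set it in the middle of the dish, stopping at first contact. I then gripped the left-hand handle at 70 N, lifted the dish straight up 6 cm and turned it 85° in four slow arcs.
- **Position:** the dish's underside is about 60 mm above the riser top. Its centre measures (0.596, 0.003) and its handles lie at 2.1°; I measured the riser at the same centre and about 2.1°. The gripper is at the near end.
- **Level:** the depth fit shows about 0.9° of tilt. It showed about 0.7° while the dish was still resting on the riser, so most of that is measurement error.
- **Clementine:** it sat about 3 mm from the dish's centre and did not move over the last half second.
- **Bystanders:** the spice jar, pepper mill and mug look unmoved in the pictures, though I did not measure their positions again.

No check failed. The measurements disagreed by only 1 to 3 mm: the wrist camera put the handle about 2 to 3 mm from where the top camera did.

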